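# Find a loaded beam's balance point and set it level on the balancing stand

## Robot

A 7-joint arm with a two-finger parallel gripper is mounted at the origin on a cart in front of the work surface, level with it; the furniture and walls round the work are solid. World frame = base frame: x ahead of the robot, y to its left, z up, the work surface at z = 0. Lengths are in m, angles in rad, forces in N, time in s.
With the tool pointing down it reaches from about 0.35 to 0.775 m from the base axis. Payload 3.1 kg.
Tool frame: the origin (TCP) lies at the very end of the fingers, on their centre line; the grasp point (between the pads) lies 19 mm behind it; z points along the fingers, y is the line along which they close (so a half turn about z gives the same grasp; the last joint's range is limited). The gripper opens to 85 mm and grips with 20 to 120 N. Pads are 22 mm wide; open, the fingers measure 114 mm over their backs; the gripper's body (76 mm by 85 mm) begins 54 mm behind the grasp point. The pads swing forward as they close: fully open they stand 13 mm farther back than shut.
Start: joints at [-1.285, 0.311, 0.014, 1.512, -0.004, 1.319, -0.027], TCP at [0.177, 0.521, 0.231] pointing down, gripper open.
Joint ranges: [-2.7, 2.7], [-0.3, 1.91], [-1.27, 1.3], [0.12, 2.57], [-1.44, 4.58], [0.2, 2.03], [-3.05, 3.05]. Speed limits (rad/s): [2.79, 2.79, 3.14, 3.14, 3.14, 3.14, 3.14].

## Interface

Orientations are given as a unit quaternion [x, y, z, w].
In Python, from station import manip gives the robot as it stands. Calls block until the motion is done:
- manip.movep(position, orientation): joint-space move of the TCP to a pose.
- manip.servo_line(position, orientation=None, v=0.15, max_force=None): straight line of the TCP; orientation=None keeps the orientation; v is the mean speed in m/s. With max_force (N) it stops when the force on the tool has changed by that much, and returns True; else False.
- manip.set_joints(angles): joint-space move.
- manip.command_gripper(opening, f_grip=None): opening from 0.0 (shut) to 1.0 (fully open); f_grip is the grip in N (None keeps the last); returns when the fingers have stopped.
- manip.sleep(seconds).
- manip.solve_ik(position, orientation): joint angles nearest the present ones, or None.
- manip.get_obs(): the state.
- manip.get_image(name): name is "scene" or "top"; returns a dict with "frame" (420x560x3 uint8, red, green, blue), "fx", "fy", "cx", "cy" (pixels), "rvec" (rotation vector, rad) and "tvec" (3), from world to camera coordinates, as OpenCV has them. Camera axes: x right, y down, z forward; pixel columns grow to the right and rows downward; lengths in m; the calibration is good to about 2 mm. A picture is of the moment at which its call begins. There is no depth.
A pose or a line that the arm cannot do raises manip.MotionError and nothing moves.
- manip.finish_job(): hands the job in; it is judged then, once.
The state is a dict: "clock": time; "joint_positions": joint angles; "qvel": joint speeds; "joint_torque": joint torques, N m; "tcp_pos": TCP position; "tool_rot": TCP orientation; "force": force on the tool from outside, world axes, zero at the start; "torque": the same for the moment, N m; "opening": opening from 0.0 (shut) to 1.0 (fully open); "grip_force": force on a finger pad.
Only numpy, scipy, OpenCV 4.12 (cv2) and the standard library are available. Lean on these libraries where they do the work, as an engineer would, in place of code of your own. Each camera call takes 0.05 s, during which the arm holds its last target. There are 200 camera calls.

## Task

The beam on the two-fork rest hides a weight somewhere inside. Lift it at trial points, just clear of the rest and never letting it tip steeply, until you have found where it balances, then carry it across and lower it gently into the single fork of the balancing stand so that it stays there level by itself, without pressing it down. Do not disturb the marker pen and the calliper.

Things in the scene. Friction and masses are not known exactly. Their poses are not given: they have to be found in the camera images.
- beam: plain aluminium bar with black end caps, tick marks every 20 mm on top; 20 wide (own x) x 340 long (own y) x 34 mm high (own z); origin at the centre of its underside. Mass 0.6 to 0.8 kg; a weight fixed inside puts the balance point up to 105 mm from the middle, to either end. Grip it across its width from above, anywhere between the rest's forks; a weak grip off balance lets it tip
- rest: fixed grey base plate 50 x 310 x 9 mm with two dark forks at own y = +135 and -135 mm, each 40 mm across and 20 mm long; the beam lies in both, along own y, within 10 mm of the middle. Origin at the centre of the underside; fork seats 45 mm above it, slot 25 mm wide, a little wider at the mouth, cheeks 10 mm above the seat
- stand: fixed balancing stand: grey base plate 85 x 85 x 10 mm with one bright fork in its middle, 40 mm wide across (own x), 18 mm long along the beam (own y), so the balance point must come within 8 mm of its centre; origin at the centre of its underside. The beam is to lie along own y, either way round
- seat (a point): centre of the flat seat of the stand's fork, 75 mm above the stand's underside; slot 25 mm wide at the bottom, slightly wider at the mouth, the cheeks reach 10 mm above the seat. Same axes as the stand; z up
- marker: loose marker pen, 129 mm long, a bystander; origin under its middle
- calliper: loose calliper, 205 mm long, a bystander; origin under its middle

How it is judged:
On the way:
1. the beam is lifted clear of both forks of the rest (at least 3 mm), level within about 3 degrees, held by the fingers for half a second (contact force between beam and rest below 0.05 N and contact force between beam and the fingers above 1 N and z of beam in the frame of rest above 0.048 m and horizontal distance between beam and rest below 0.04 m and angle between beam's own y axis and vertical between 1.52 and 1.622 rad), for 0.5 s.
At the end, for the whole second after the job is handed in: The beam rests in the stand's fork alone, bottomed on its seat (within 4 mm), along the fork (within 0.2 rad), level within 2.3 degrees along and 3.4 degrees across, at rest and released (contact force between beam and stand above 3 N and contact force between beam and rest below 0.05 N and z of beam in the frame of seat between -0.004 and 0.004 m and x of beam in the frame of seat between -0.02 and 0.02 m and angle between the y axis of beam and the y axis of seat, either way round below 0.2 rad and angle between beam's own y axis and vertical between 1.53 and 1.612 rad and angle between beam's own z axis and vertical below 0.06 rad and linear speed of beam below 0.01 m/s and angular speed of beam below 0.05 rad/s and contact force between beam and the fingers below 0.05 N); the robot touches nothing.
It fails at once if the beam tips more than 11 degrees (angle between beam's own y axis and vertical below 1.37 rad or angle between beam's own y axis and vertical above 1.77 rad or angle between beam's own z axis and vertical above 0.5 rad).
It fails at once if the beam is pressed or dropped on the stand with more than 25 N (contact force between beam and stand above 25 N).
It fails at once if marker pen or calliper moved more than 15 mm (distance of any of marker, calliper from where it was at the start of the episode above 0.015 m).
It also fails if it takes over 61 s, if anything falls off the work surface, if the arm or the gripper's body presses on something with over 40 N, if the wrist force passes 120 N, or if a joint passes its speed limit or range.

## Working session

There is one attempt and no reset: what is moved stays moved. The work goes in short steps, each a Python script; the robot and the scene stay as the last script left them, time stands still between calls to the robot, and variables do not carry over. Pictures are saved under pics/ and viewed, at most 10 in all, crops included, and the job is handed in when it is done.

```bash
mkdir -p pics; python3 - <<'E'
from station import manip
import cv2, pickle
d={}
for n in("scene","top"):
    d[n]=manip.get_image(n); cv2.imwrite(f"pics/{n}0.png",cv2.resize(d[n]["frame"][:,:,::-1],(800,600)))
    print({k:v for k,v in d[n].items() if k!="frame"})
pickle.dump(d,open("im0.pkl","wb"))
print(manip.get_obs())
E
```

```text
{'fx': 476.2338857589283, 'fy': 476.2338857589283, 'cx': 287.008194526163, 'cy': 216.6034698385845, 'rvec': array([ 2.15168683, -0.57185844,  0.27534707]), 'tvec': array([-0.51004212,  0.21451439,  0.78914974])}
{'fx': 491.34758053551917, 'fy': 491.34758053551917, 'cx': 276.73530018155185, 'cy': 200.6670794050835, 'rvec': array([ 2.20174301, -2.1958747 ,  0.03965702]), 'tvec': array([-0.02675539,  0.55500677,  0.98344466])}
{'clock': 0.1, 'joint_positions': array([-1.28468469,  0.3116235 ,  0.01398737,  1.51291007, -0.00439359,
        1.31920393, -0.02721526]), 'qvel': array([-3.13961356e-04, -4.12776298e-04,  1.13755328e-04, -4.73524229e-03,
        9.83508803e-04, -1.24771876e-04,  6.50785525e-05]), 'joint_torque': array([ 4.62294374e-04, -3.80851829e+01,  1.46608916e-01, -2.31239998e+01,
        1.24204290e-02,  8.08425219e-03, -1.69282521e-05]), 'tcp_pos': array([0.17685846, 0.52009121, 0.23033648]), 'tool_rot': array([ 1.63139200e-01,  9.86602495e-01, -1.04952486e-03, -1.26399190e-04]), 'force': array([-0.97507606,  0.36601256, -0.52276971]), 'torque': array([ 0.0421527 , -0.042774  ,  0.00287158]), 'grip_force': 0.0, 'opening': 0.999247232933588}
```

View pics/scene0.png

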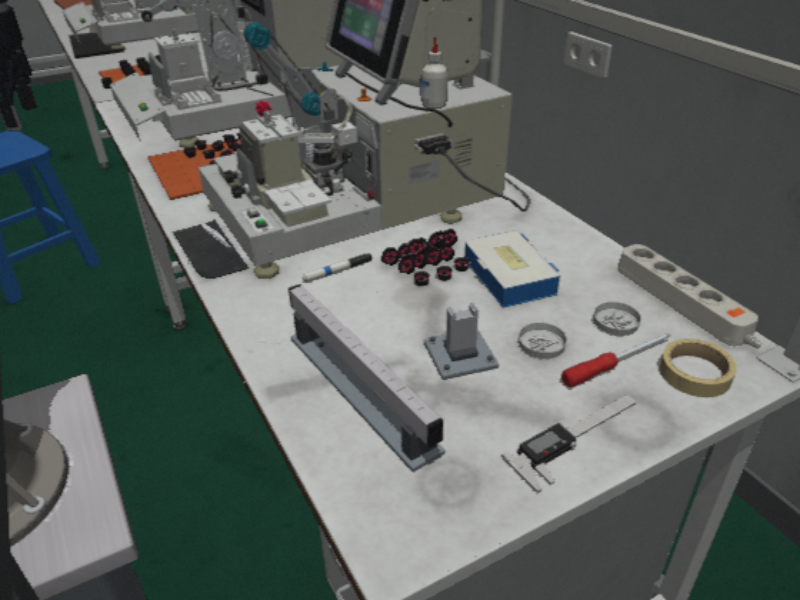

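View pics/top0.png

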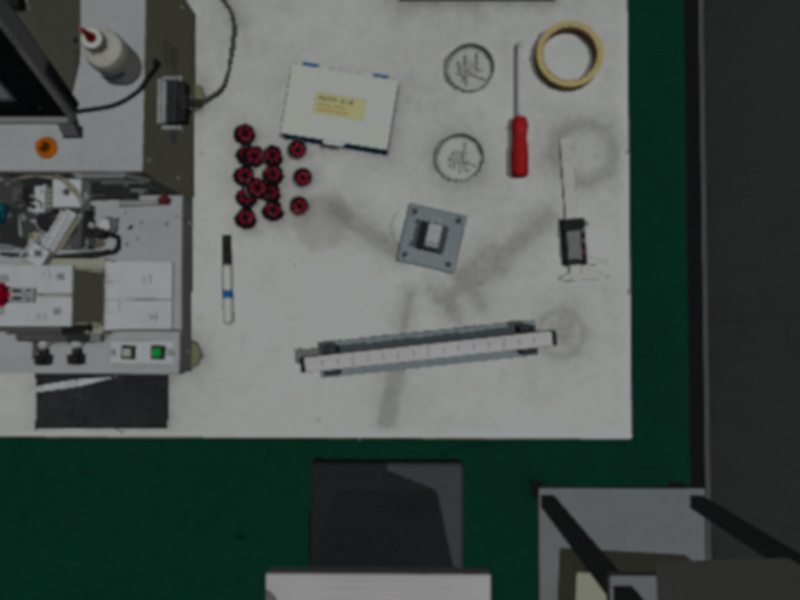

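The scene view shows the beam on its rest, with the stand behind it. In the top view (800 px scale), the beam runs from (303,364) to (554,338), the stand is at (432,237), the pen at (227,280) and the calliper at (572,210). I'll zoom in next.

```bash
python3 - <<'E'
import cv2,pickle
d=pickle.load(open("im0.pkl","rb"))
f=d["top"]["frame"][135:270,200:400,::-1]
cv2.imwrite("pics/c1.png",cv2.resize(f,None,fx=4,fy=4,interpolation=cv2.INTER_CUBIC))
f=d["scene"]["frame"][190:330,190:360,::-1]
cv2.imwrite("pics/c2.png",cv2.resize(f,None,fx=4,fy=4,interpolation=cv2.INTER_CUBIC))
E
```

```text
(no output)
```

View pics/c1.png

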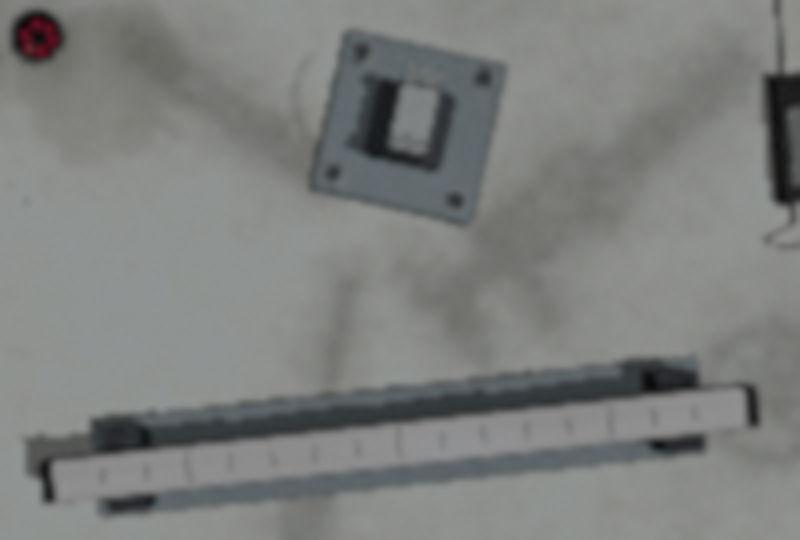

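View pics/c2.png

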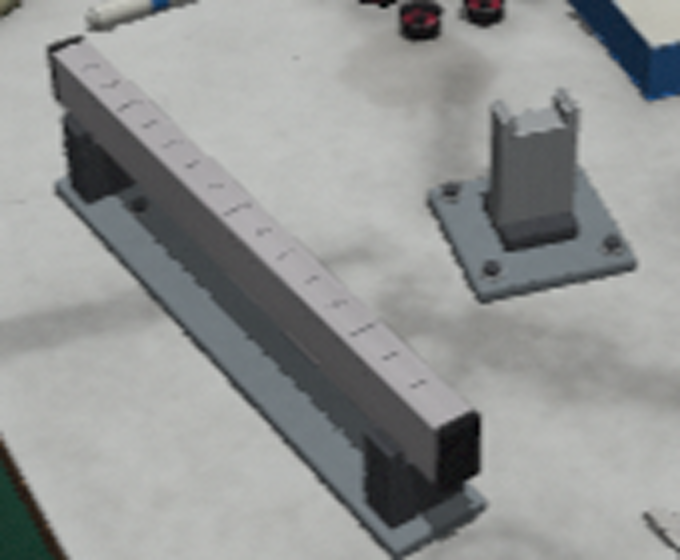

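The top crop (4x, offset (200,135)) shows the stand plate corners at (347,30), (506,66), (470,224) and (311,188). The beam's top corners are near (40,462), (48,500), (758,425) and (752,385). The scene crop (4x, offset (190,190)) shows the stand corners at (430,193), (482,300) and (636,265). The beam corners there are (50,48), (82,36), (480,412) and (437,430). I'll fit the poses from these.

```bash
cat > fit.py <<'E'
import cv2,pickle,numpy as np
from scipy.optimize import least_squares
d=pickle.load(open("im0.pkl","rb"))
off={"top":(200,135),"scene":(190,190)}
def proj(n,P):
    c=d[n];K=np.array([[c["fx"],0,c["cx"]],[0,c["fy"],c["cy"]],[0,0,1.]])
    return cv2.projectPoints(np.array(P,float).reshape(-1,3),c["rvec"],c["tvec"],K,None)[0][:,0]
def fit(obs,x0):
    def r(p):
        out=[]
        for n,uv,P in obs:
            c,s=np.cos(p[2]),np.sin(p[2])
            w=[p[0]+c*P[0]-s*P[1],p[1]+s*P[0]+c*P[1],P[2]]
            out.append(proj(n,w)[0]-((np.array(uv)+.5)/4-.5+np.array(off[n])))
        return np.ravel(out)
    s=least_squares(r,x0,loss="soft_l1"); print(np.round(s.x,4),np.round(r(s.x).reshape(-1,2),1).tolist()); return s.x
h=.0425;z=.01
fit([("top",(347,30),(h,h,z)),("top",(506,66),(h,-h,z)),("top",(470,224),(-h,-h,z)),("top",(311,188),(-h,h,z)),
 ("scene",(430,193),(-h,h,z)),("scene",(482,300),(-h,-h,z)),("scene",(636,265),(h,-h,z))],[.55,0,-.2])
a,b,z=.01,.17,.079
fit([("top",(40,462),(a,b,z)),("top",(48,500),(-a,b,z)),("top",(752,385),(a,-b,z)),("top",(758,425),(-a,-b,z)),
 ("scene",(50,48),(-a,b,z)),("scene",(82,36),(a,b,z)),("scene",(480,412),(a,-b,z)),("scene",(437,430),(-a,-b,z)),("scene",(478,475),(a,-b,.045))],[.4,0,.1])
a,b,z=.025,.155,.009
fit([("top",(105,515),(-a,b,z)),("top",(705,450),(-a,-b,z)),("top",(697,357),(a,-b,z)),("scene",(57,187),(-a,b,z)),("scene",(397,557),(-a,-b,z)),("scene",(485,508),(a,-b,z))],[.4,0,.1])
E
python3 fit.py
```

```text
[ 0.6249 -0.0772 -0.2195] [[0.2, -0.6], [1.2, -0.5], [1.2, 0.7], [0.0, 0.5], [-1.2, -1.2], [-0.9, -1.8], [0.9, -1.7]]
[ 0.4681 -0.0678  0.1054] [[-1.1, -0.6], [-2.0, 0.5], [0.9, 0.1], [0.6, 0.7], [-0.8, -1.0], [-0.2, -1.3], [0.2, 0.7], [1.1, 1.5], [0.3, -0.6]]
[ 0.4683 -0.0734  0.1006] [[-0.6, 0.2], [2.2, 1.4], [1.6, -0.0], [-0.4, -1.7], [-0.3, -0.4], [1.2, -1.4]]
```

```bash
cat > h.py <<'E'
from station import manip
import numpy as np
from scipy.spatial.transform import Rotation as R
B=np.array([.4682,-.0685]);BY=.104
S=np.array([.6249,-.0772]);SY=-.2195
def q(psi,flip=0):
    a=psi+np.pi*flip; y=np.array([np.cos(a),np.sin(a),0]);z=np.array([0,0,-1.])
    return R.from_matrix(np.column_stack([np.cross(y,z),y,z])).as_quat()
def ax(psi): return np.array([-np.sin(psi),np.cos(psi)])   # beam own y
def at(c,psi,s,z): return np.r_[c+s*ax(psi),z]
def ft(n=5):
    o=[]
    for _ in range(n): manip.sleep(.03);o.append(manip.get_obs())
    return np.mean([np.r_[x["force"],x["torque"]] for x in o],0)
E
python3 - <<'E'
from h import *
for f in(0,1):
    for c,psi,s,z in((B,BY,0,.15),(B,BY,.105,.05),(B,BY,-.105,.05),(S,SY,0,.088),(S,SY,0,.18)):
        j=manip.solve_ik(at(c,psi,s,z),q(psi,f)); print(f,None if j is None else np.round(j,2))
E
```

```text
0 [-0.64  0.3   0.92  1.86 -0.27  1.11  0.48]
0 [-0.63  0.37  0.63  2.01 -0.29  0.85  0.27]
0 [-0.43  0.61  1.02  1.88 -0.62  1.01  0.97]
0 [-0.4   0.69  0.8   1.5  -0.52  1.17  0.26]
0 [-0.43  0.62  0.86  1.38 -0.47  1.35  0.23]
1 [-0.78  0.38  1.13  1.87 -0.37  1.14 -2.55]
1 [-0.97  0.55  1.13  2.02 -0.62  0.96 -2.56]
1 [-0.48  0.67  1.13  1.89 -0.7   1.05 -2.1 ]
1 [ 0.71  0.84 -1.08  1.45  0.75  1.3   2.5 ]
1 [ 0.7   0.74 -1.08  1.33  0.64  1.44  2.58]
```

```bash
python3 - <<'E'
from h import *
Q=q(BY)
manip.movep(at(B,BY,0,.15),Q)
manip.command_gripper(.6)
manip.servo_line(at(B,BY,0,.049),v=.08,max_force=15)
f0=ft();print("free",np.round(f0,3))
manip.command_gripper(0,f_grip=120)
o=manip.get_obs();f1=ft();print("grip",np.round(f1-f0,3),o["opening"],o["grip_force"],o["tcp_pos"])
for dz in(.001,.002,.003):
    manip.servo_line(at(B,BY,0,.049+dz),v=.02)
    f=ft();print(dz,np.round(f-f1,3))
o=manip.get_obs();print(o["clock"],o["tcp_pos"],o["grip_force"])
E
```

```text
free [-0.439  0.007 -0.12  -0.01  -0.005 -0.006]
grip [-1.854  0.037  5.612  0.055  0.495  0.234] 0.2126678092230665 117.20293164253235 [ 0.46790662 -0.06848904  0.04938295]
0.001 [ 2.359 -0.418 -9.934 -0.117 -0.469 -0.242]
0.002 [  1.669  -0.769 -11.719  -0.243  -0.519  -0.235]
0.003 [  2.151   0.103 -12.269  -0.239  -0.506  -0.206]
6.275 [ 0.46818024 -0.06848927  0.05200275] 117.26976871490479
```

```bash
python3 - <<'E'
from h import *
f0=np.array([-0.439,.007,-.12,-.01,-.005,-.006])
for z in(.053,.055):
    manip.servo_line(at(B,BY,0,z),v=.02)
    manip.sleep(.2);f=ft(10)-f0;print(z,np.round(f,3),np.round(f[3]/f[2],4),-f[4]/f[2])
import cv2
d=manip.get_image("scene");cv2.imwrite("pics/l1.png",cv2.resize(d["frame"][190:330,190:360,::-1],None,fx=4,fy=4,interpolation=cv2.INTER_CUBIC))
o=manip.get_obs();print(o["clock"],o["tcp_pos"],R.from_quat(o["tool_rot"]).as_matrix().round(4).tolist())
E
```

```text
0.053 [ 5.320e-01  3.900e-02 -6.228e+00 -1.820e-01 -8.000e-03 -1.000e-03] 0.0293 -0.0013343138829923723
0.055 [ 2.130e-01 -3.570e-01 -6.187e+00 -1.840e-01 -2.300e-02  1.000e-03] 0.0297 -0.0036581822530283286
7.8917 [ 0.46819934 -0.0684962   0.05498875] [[-0.1038, 0.9946, -0.0], [0.9946, 0.1038, 0.0], [0.0, -0.0, -1.0]]
```

View pics/l1.png

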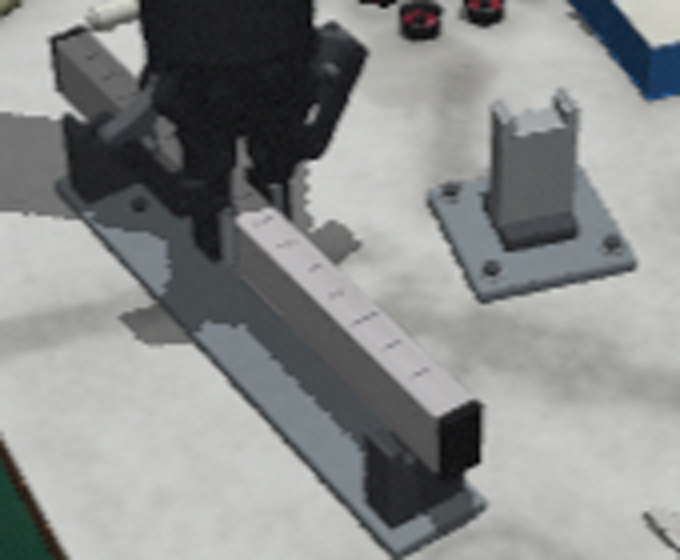

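The beam is held level and clear of both forks: its near end corner is at (480,403), up from (480,412), and the far end is at (82,30), up from (82,36). The balance point is about +29 mm along y, so I'll set it down and regrip there, higher on the beam.

```bash
python3 - <<'E'
from h import *
s=.0295
manip.servo_line(at(B,BY,0,.0490),v=.03)
manip.command_gripper(.45)
manip.servo_line(at(B,BY,0,.095),v=.15)
manip.servo_line(at(B,BY,s,.095),v=.15)
manip.servo_line(at(B,BY,s,.0595),v=.08)
f0=ft(10)
manip.command_gripper(0,f_grip=100)
f1=ft();print("grip",np.round(f1-f0,3),manip.get_obs()["opening"])
manip.servo_line(at(B,BY,s,.0655),v=.02)
manip.sleep(.6)
f=ft(10)-f0;print(np.round(f,3),f[3]/f[2],-f[4]/f[2])
np.save("f0.npy",f0)
o=manip.get_obs();print(o["clock"],o["tcp_pos"])
E
```

```text
grip [-0.972  0.296  5.681  0.091  0.336  0.079] 0.21012381127797866
[ 0.034 -0.23  -6.6    0.01   0.008 -0.024] -0.0015850834760128194 0.0012281580434607166
12.1667 [ 0.46514572 -0.03915746  0.06550067]
```

```bash
python3 - <<'E'
from h import *
import cv2,pickle
manip.servo_line(at(B,BY,.0295,.135),v=.1)
manip.servo_line(at(S,SY,.001,.135),q(SY),v=.08)
manip.servo_line(at(S,SY,.001,.108),v=.05)
manip.sleep(.3)
d={n:manip.get_image(n) for n in("scene","top")};pickle.dump(d,open("im1.pkl","wb"))
a=cv2.resize(d["scene"]["frame"][150:290,200:400,::-1],None,fx=4,fy=4,interpolation=cv2.INTER_CUBIC)
b=cv2.resize(d["top"]["frame"][110:230,220:400,::-1],None,fx=4,fy=4,interpolation=cv2.INTER_CUBIC)
cv2.imwrite("pics/p1.png",a);cv2.imwrite("pics/p2.png",b)
o=manip.get_obs();print(o["clock"],o["tcp_pos"],np.round(ft(10)-np.load("f0.npy"),3))
E
```

```text
16.3 [ 0.62522485 -0.07627039  0.10821069] [-0.346 -0.018 -6.293  0.021  0.01  -0.008]
```

View pics/p1.png

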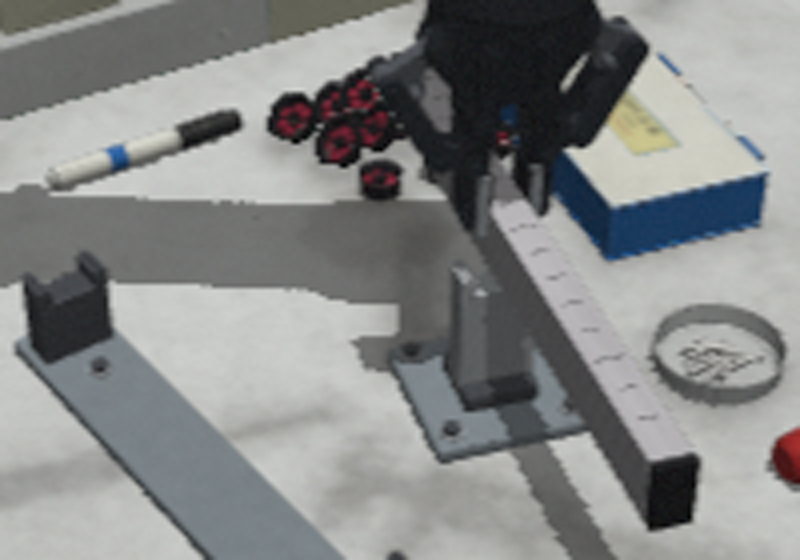

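View pics/p2.png

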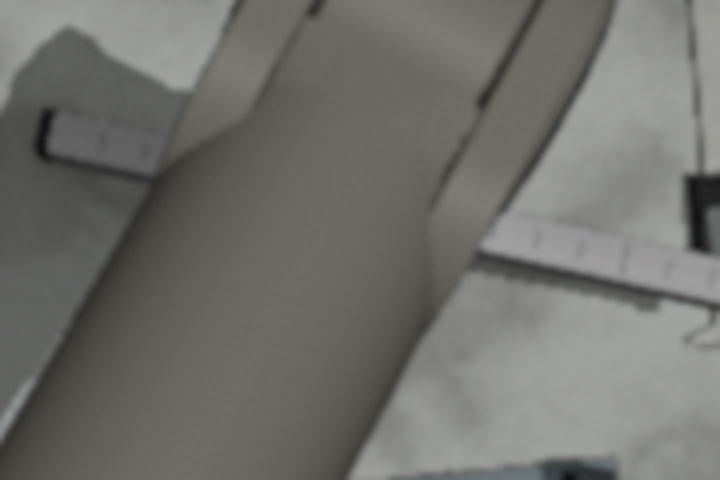

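The beam is level above the stand and roughly in line with the fork. Its near-end corners in p1 are at (652,460), (698,457), (692,520) and (648,528), and the pen and calliper are untouched. I'll compare these with the kinematic prediction to get the camera bias.

```bash
sed -i 's/^fit(/if __name__=="__main__": fit(/' fit.py; python3 - <<'E'
from fit import *
def w(c,psi,P): 
    k,s=np.cos(psi),np.sin(psi);return [c[0]+k*P[0]-s*P[1],c[1]+s*P[0]+k*P[1],P[2]]
S=(.6252,-.0763);SY=-.2195
px=lambda n,P,o:((proj(n,P)[0]-o+.5)*4-.5).round(0)
y=-.17-.0295
for P,ob in(((-.01,y,.1275),(652,460)),((.01,y,.1275),(698,457)),((.01,y,.0935),(692,520)),((-.01,y,.0935),(648,528))):
    print("beam scene",px("scene",w(S,SY,P),(200,150)),ob)
y=.17-.0295
for P,ob in(((.01,y,.1275),(45,108)),((-.01,y,.1275),(40,155))): print("beam top",px("top",w(S,SY,P),(220,110)),ob)
S=(.6249,-.0772)
for z in(.02,.085):
  for P in((-.02,.009,z),(-.02,-.009,z),(.02,-.009,z),(.02,.009,z)): print("fork c2",P,px("scene",w(S,SY,P),(190,190)),"c1",px("top",w(S,SY,P),(200,135)))
E
```

```text
beam scene [653. 470.] (652, 460)
beam scene [699. 460.] (698, 457)
beam scene [691. 522.] (692, 520)
beam scene [645. 532.] (648, 528)
beam top [ 41. 108.] (45, 108)
beam top [ 31. 151.] (40, 155)
fork c2 (-0.02, 0.009, 0.02) [487. 204.] c1 [386. 160.]
fork c2 (-0.02, -0.009, 0.02) [499. 226.] c1 [421. 168.]
fork c2 (0.02, -0.009, 0.02) [574. 211.] c1 [438.  90.]
fork c2 (0.02, 0.009, 0.02) [561. 189.] c1 [403.  82.]
fork c2 (-0.02, 0.009, 0.085) [490. 102.] c1 [391. 147.]
fork c2 (-0.02, -0.009, 0.085) [503. 123.] c1 [428. 155.]
fork c2 (0.02, -0.009, 0.085) [580. 108.] c1 [447.  72.]
fork c2 (0.02, 0.009, 0.085) [567.  87.] c1 [409.  64.]
```

```bash
python3 - <<'E'
import cv2,pickle
d=pickle.load(open("im0.pkl","rb"))
a=cv2.resize(d["scene"]["frame"][208:268,294:352,::-1],None,fx=8,fy=8,interpolation=cv2.INTER_CUBIC)
b=cv2.resize(d["top"]["frame"][140:192,276:328,::-1],None,fx=8,fy=8,interpolation=cv2.INTER_CUBIC)
import numpy as np
c=np.zeros((480,900,3),np.uint8);c[:480,:464]=a;c[:416,470:886]=b
cv2.imwrite("pics/f.png",c[:, :800] if False else cv2.resize(c,(800,427)))
E
```

```text
(no output)
```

View pics/f.png

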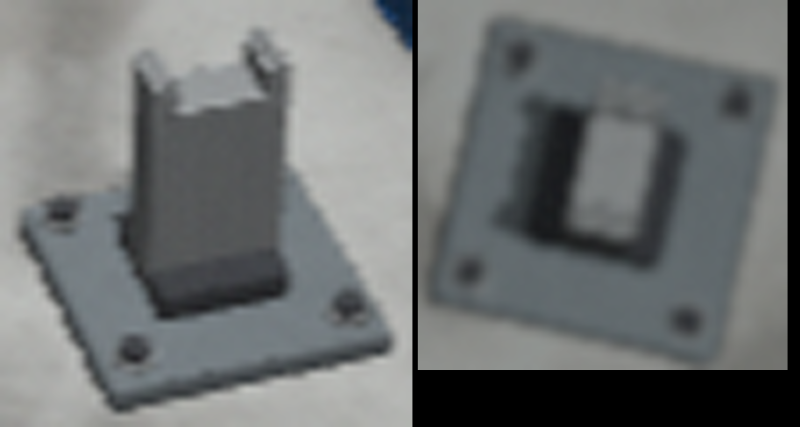

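The fork's cheek corners match the predicted ones to well under 1 mm, and so does the beam's sideways position. I'll lower it slowly with a force stop.

```bash
python3 - <<'E'
from h import *
f0=np.load("f0.npy")
manip.servo_line(at(S,SY,.001,.102),v=.03)
hit=manip.servo_line(at(S,SY,.001,.086),v=.008,max_force=2.5)
f=ft(10)-f0
o=manip.get_obs();print(hit,o["clock"],o["tcp_pos"],np.round(f,3))
E
```

```text
True 18.6833 [ 0.62508925 -0.07618549  0.09009122] [-0.201 -0.246  6.988  0.04   0.025 -0.011]
```

```bash
python3 - <<'E'
from h import *
f0=np.load("f0.npy")
z=manip.get_obs()["tcp_pos"][2]
for k in range(5):
    f=ft(5)-f0;print(round(z,5),np.round(f,3))
    if f[2]<1: break
    z-=-.0002;manip.servo_line(at(S,SY,.001,z),v=.01)
manip.command_gripper(.23,f_grip=20)
print(manip.get_obs()["opening"],np.round(ft(5)-f0,3))
manip.command_gripper(.45)
print(np.round(ft(5)-f0,3))
p=manip.get_obs()["tcp_pos"]
manip.servo_line(np.r_[p[:2],p[2]+.12],v=.08)
manip.sleep(.5)
import cv2,pickle
d=manip.get_image("scene")
cv2.imwrite("pics/e.png",cv2.resize(d["frame"][150:290,200:400,::-1],None,fx=4,fy=4,interpolation=cv2.INTER_CUBIC))
print(manip.get_obs()["clock"])
E
```

```text
0.09009 [-1.550e-01 -1.880e-01  6.708e+00  5.600e-02  6.000e-03  9.000e-03]
0.09029 [ 0.622 -0.312 -0.83  -0.054 -0.231 -0.   ]
0.2279449850805053 [ 0.774 -0.457 -3.442 -0.066 -0.302 -0.004]
[-0.427 -0.513  0.048 -0.006 -0.004  0.007]
22.675
```

View pics/e.png

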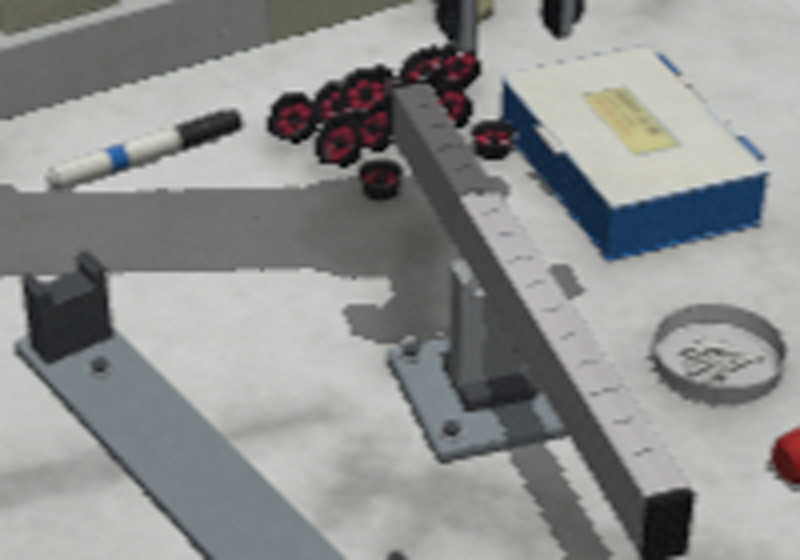

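The beam stays up by itself with near-end corners at (645,498), (692,488), (688,548) and far-end corners at (393,90), (425,85). I'll check these against a seated, level pose.

```bash
python3 - <<'E'
from fit import *
from scipy.optimize import least_squares
S=(.6251,-.0762);SY=-.2195
px=lambda n,P,o:((proj(n,P)[0]-o+.5)*4-.5)
obs=[((-.01,-.17,.034),(645,498)),((.01,-.17,.034),(692,488)),((.01,-.17,0),(688,548)),((-.01,.17,.034),(393,90)),((.01,.17,.034),(425,85))]
def w(p,P):
    z,pit,roll,ds,dl=p
    M=cv2.Rodrigues(np.array([0,0,SY]))[0]@cv2.Rodrigues(np.array([pit,0,0]))[0]@cv2.Rodrigues(np.array([0,roll,0]))[0]
    return M@(np.array(P)+[dl,-.0295+ds,0])+[*S,z]
r=lambda p:np.ravel([px("scene",w(p,P),(200,150))-np.array(o) for P,o in obs])
for p in([.075,0,0,0,0],[.085,0,0,0,0]): print(p,r(p).reshape(-1,2).round(0).tolist())
s=least_squares(lambda q:r([q[0],q[1],0,0,q[2]]),[.075,0,0]);print(s.x,s.fun.round(0))
from h import *
manip.sleep(.3)
a=manip.get_image("scene")["frame"][150:290,200:400].astype(int);manip.sleep(1)
b=manip.get_image("scene")["frame"][150:290,200:400].astype(int);print("motion",abs(a-b).max(),manip.get_obs()["clock"])
e=cv2.imread("pics/e.png");e=cv2.resize(e,(200,140),interpolation=cv2.INTER_AREA)[:,:,::-1].astype(int);print(abs(e-a).mean(), abs(b-a).mean())
E
```

```text
Traceback (most recent call last):
cv2.error: OpenCV(4.12.0) /io/opencv/modules/calib3d/src/calibration_base.cpp:151: error: (-210:Unsupported format or combination of formats) The matrices must have 32f or 64f data type in function 'Rodrigues'
```

```bash
python3 - <<'E'
from fit import *
from scipy.spatial.transform import Rotation as Rot
S=(.6251,-.0762);SY=-.2195
px=lambda n,P,o:((proj(n,P)[0]-o+.5)*4-.5)
obs=[((-.01,-.17,.034),(645,498)),((.01,-.17,.034),(692,488)),((.01,-.17,0),(688,548)),((-.01,.17,.034),(393,90)),((.01,.17,.034),(425,85))]
def w(p,P):
    z,pit,dl=p
    return Rot.from_euler("ZX",[SY,pit]).apply(np.array(P)+[dl,-.0295,0])+[*S,z]
r=lambda p:np.ravel([px("scene",w(p,P),(200,150))-np.array(o) for P,o in obs])
for p in([.075,0,0],[.085,0,0]): print(p,r(p).reshape(-1,2).round(0).tolist())
s=least_squares(r,[.075,0.,0]);print(s.x.round(4),s.fun.round(0))
from h import *
a=manip.get_image("scene")["frame"][150:290,200:400].astype(int);manip.sleep(1)
b=manip.get_image("scene")["frame"][150:290,200:400].astype(int);print("motion",abs(a-b).max(),manip.get_obs()["clock"])
E
```

```text
[0.075, 0, 0] [[3.0, 6.0], [2.0, 6.0], [-2.0, 6.0], [-6.0, -8.0], [-3.0, -9.0]]
[0.085, 0, 0] [[6.0, -12.0], [5.0, -12.0], [0.0, -11.0], [-6.0, -24.0], [-3.0, -25.0]]
[ 0.0725 -0.0255  0.0005] [ 4. -0.  3. -1. -0.  1. -6.  1. -3. -0.]
motion 26 23.775
```

```bash
python3 - <<'E'
from h import *
import cv2
g=lambda:cv2.GaussianBlur(manip.get_image("scene")["frame"][160:290,290:380],(0,0),2).astype(int)
a=g();manip.sleep(1);b=g();m=abs(a-b).max();print(m)
if m<=4: print(manip.finish_job())
E
```

```text
2
the job is handed in; nothing more can be done
None
```

I found the balance point about 28 mm from the beam's middle, lowered the beam into the stand's fork there and released it. It was sitting still and looked level in the last camera checks, and I have handed the job in; the verdict was not shown.

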